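# Shut down the waffle maker and leave it open to cool

### The arm

A 6-joint arm with a two-finger parallel gripper is mounted at the origin on the work surface. World frame = base frame: x ahead of the robot, y to its left, z up, the work surface at z = 0. Lengths are in m, angles in rad, forces in N, time in s.
With the tool pointing down it reaches from about 0.35 to 0.975 m from the base axis. Payload 4.9 kg.
Tool frame: the origin (TCP) lies at the very end of the fingers, on their centre line; the grasp point (between the pads) lies 19 mm behind it; z points along the fingers, y is the direction in which the jaws open and shut (so a half turn about z gives the same grasp; the last joint's range is limited). The gripper opens to 85 mm and grips with 20 to 120 N. Pads are 22 mm wide; open, the fingers measure 114 mm over their backs; the gripper's body (76 mm by 85 mm) begins 54 mm behind the grasp point. The pads swing forward as they close: fully open they stand 13 mm farther back than shut.
Start: joints at [1.039, 0.053, 1.613, -0, 1.476, -0.119], TCP at [0.251, 0.572, 0.231] pointing down, gripper open.
Joint ranges: [-3.01, 3.01], [-1.01, 2.22], [0.06, 2.58], [-1.02, 4.17], [0.09, 2.62], [-3.14, 3.14]. Speed limits (rad/s): [2.57, 2.57, 3.14, 3.14, 3.14, 3.14].

### API

Orientations are given as a rotation vector (axis times angle).
In Python, from station import ctrl gives the robot as it stands.
- The arm moves only by the tool step_arm, never from a script. Its argument "moves" is a list of rows, each a list of 5 numbers: the opening, from 0 (shut) to 1 (fully open), then the shift along the world's x, y, z in m, then the turn about the world's z in degrees. A call has 1 to 20 rows; each row shifts and turns the pose as measured when the row begins; what a row does not reach is not made up. A row lasts 1/8 s, in which the tool goes at most 62.5 mm and 10.7 degrees, less where a joint would pass 70% of its speed; a pose out of reach is approached as far as the arm can. A call is refused whole if a number of a shift passes 0.0625 or a number of a turn 10.7, either way. A call with a gripper value outside its range is refused whole. The fingers move at their own pace and stop on an object; "newtons" is the grip in N (left out, the last holds). Time passes only in rows, so rows that do not move let the fingers close. It gives the time, the measured TCP pose, the force and the opening at its end, in the units of the state.
- ctrl.get_obs(): the state, without advancing time (a new reading comes with each control period).
- ctrl.get_image(name): name is "scene" or "top" or "wrist"; returns a dict with "color" (384x512x3 uint8, red, green, blue), "camera_matrix" (3x3 intrinsics, pixels), "R" (3x3) and "t" (3): a world point X has camera coordinates R X + t; the wrist camera has in their place "T_tool_cam" (4x4, takes a point from camera to tool coordinates, whose origin is the TCP and whose axes are the flange's). Camera axes: x right, y down, z forward; pixel columns grow to the right and rows downward; lengths in m; the calibration is good to about 2 mm. A picture is of the moment at which its call begins: read the wrist's pose just before it. There is no depth.
- ctrl.finish_job(): hands the job in, once; it reports no verdict.
Trained networks look in a picture, given as the dict that the camera call returned (one of the last four; its "shot" number tells which), for a name from the list of things; names that differ only in an ending like _2 or _b are one class to them, and where a whole thing is asked for, a point or a joint stands for the part that bears it (a point fixed in the world has none). Each returns a list of dicts, best first, with "p" (0 to 1); they miss things now and then, are a little off and sometimes report something else, mostly with a low value. They report only what shows in the picture. A call takes as long as a camera call.
- ctrl.spot_in(picture, query): "bbox" ([left, top, right, bottom] in pixels, round what is visible of it).
The state is a dict: "t": time; "q": joint angles; "dq": joint speeds; "effort": joint torques, N m; "tool_pos": TCP position; "tool_rot": TCP orientation; "contact_force": force on the tool from outside, world axes, zero at the start; "wrist_torque": the same for the moment, N m; "opening": finger opening in m.
Only numpy, scipy, OpenCV 4.12 (cv2) and the standard library are available. Lean on these libraries where they do the work, as an engineer would, in place of code of your own. Each camera call takes 0.05 s, during which the arm holds its last target.

### The job

Baking is over: shut down the waffle maker, only pushing with the fingers and gripping nothing. First push its toggle switch fully over to the left, as you face its panel, to off; then push the lid up by its front handle and all the way over, without flinging it, until it lies back against its stop and stays open by itself to cool. The waffle maker stays standing where it is, and the things around it stay where they are.

Things in the scene. Friction and masses are not known exactly. Their poses are not given: they have to be found in the camera images.
- waffle: Waffle maker, loose on four rubber feet, about 1.7 kg without lid. Origin on the table under the middle of its plates; x points from its front to its rear (hinge), y to its left seen from the front, z up. Black housing, y -100 to 100 mm; the shut steel lid covers x -85 to 85, y -93 to 93 mm, top 92 mm above the table. Closed handle and toggle stand in front of the lid.
- panel (a point): Middle of the sloping control panel in front of the lid, y -100 to 100 mm in the waffle maker's frame: 46 mm high at x -85, falling to 20 mm at its front edge, x -145 mm. On it: the toggle switch at the right (y -70 mm), a small amber lamp, and a round heat dial at the left (y 68 mm, 34 mm across, 17 mm proud; not the switch).
- toggle_tip (a point): Centre of the round end of the toggle switch, a steel bat 9 mm thick that stands 26 mm out from its pivot (x -118, y -70, z 32 mm in the waffle maker's frame), square to the panel, so leaning to the front. Its end is about 54 mm above the table, at x -128 mm, and swings 20 mm sideways, along the waffle maker's y.
- toggle (a joint): Toggle switch, rad: 0 = on, leaning 0.4 rad to the right (-y of the waffle maker); 0.8 = off, leaning 0.4 rad to the left (+y). It has a stop at each end, takes a sideways push of about 1 N on its end, and stays where it is left.
- lid_handle (a point): Middle of the lid's handle: a black round bar 100 mm long, 18 mm thick, along the waffle maker's y, held 60 mm in front of the lid by two thin arms at y -40 and 40 mm. Lid shut: at x -145, z 76 mm in the waffle maker's frame; the space in front of it and under it, down to the panel's front edge (20 mm high), is free.
- lid_hinge (a point): Middle of the lid's hinge axis, along the waffle maker's y at its rear (x 92, y 0, z 56 mm in its frame). The handle bar's axis goes round it at a radius of 238 mm; with the lid shut the bar is 20 mm higher than the hinge.
- lid (a joint): Lid angle, rad: 0 = shut, grows as it opens, stop at 1.85 (leaning back past upright). The lid weighs 0.4 to 0.6 kg; the hinge is slightly damped and does not hold: let go below about 1.35 rad the lid falls shut, above about 1.45 rad it falls slowly back onto its stop and stays. Lifting it from shut takes about 2 to 2.5 N at the handle.
- cup_large: Bystander: steel measuring cup, 76 mm across, 46 mm high, with a flat handle 81 mm long. Origin: centre of its underside.
- cup_small: Bystander: steel measuring cup, 52 mm across, 32 mm high, with a flat handle 66 mm long. Origin: centre of its underside.
- spice_jar: Bystander: amber glass spice jar with black cap, 52 mm across, 107 mm high. Origin: centre of its underside.
- zucchini: Bystander: half a zucchini standing on its cut face, 66 mm across, 114 mm high. Origin: centre of its underside.
- carton: Bystander: small upright carton, 38 x 62 mm, 95 mm high. Origin: centre of its underside.
- bowl: Bystander: steel mixing bowl, 140 mm across, 70 mm high. Origin: centre of its underside.
- spoon: Bystander: wooden spoon lying down, 220 mm long, up to 52 mm wide, 20 mm high, along its x. Origin: under its middle.

How it is judged:
On the way, in this order (a step that is already met when the one before it is completed fails the run):
1. the toggle switch is pushed over to the left (off) while the lid is still shut (value of joint toggle above 0.6 rad and value of joint lid below 0.15 rad), for 0.2 s.
2. the lid has been swung past its over-center point (value of joint lid above 1.5 rad), for 0.1 s.
At the end, for the whole second after the job is handed in: The toggle switch is off (over to the left, joint above 0.6 rad), the lid lies at rest against its stop (above 1.78 rad), the waffle maker stands level within 30 mm of where it stood, and the things around it are within 20 mm of where they stood (value of joint toggle above 0.6 rad and value of joint lid above 1.78 rad and velocity of joint lid between -0.1 and 0.1 rad/s and distance of waffle from where it was at the start of the episode below 0.03 m and angle between waffle's own z axis and vertical below 0.05 rad and linear speed of waffle below 0.02 m/s and distance of each of cup_large, cup_small, spice_jar, zucchini, carton, bowl, spoon from where it was at the start of the episode below 0.02 m); the robot touches nothing.
It fails at once if the handle or another part of the waffle maker is gripped, or pushed with undue force (over 30 N from the fingers) (contact force between the fingers and waffle above 30 N).
It fails at once if the waffle maker is dragged more than 30 mm from where it stood (distance of waffle from where it was at the start of the episode above 0.03 m).
It fails at once if the waffle maker is lifted or tipped off its feet (raised 8 mm or tilted 0.1 rad) (height (world z) of waffle above 0.008 m or angle between waffle's own z axis and vertical above 0.1 rad).
It fails at once if the lid is flung open (faster than 4 rad/s) (velocity of joint lid above 4 rad/s).
It fails at once if a thing standing around is lifted, knocked over or pushed more than 20 mm (distance of any of cup_large, cup_small, spice_jar, zucchini, carton, bowl, spoon from where it was at the start of the episode above 0.02 m).
It also fails if it takes over 56 s, if anything falls off the work surface, if the arm or the gripper's body presses on something with over 40 N, if the wrist force passes 120 N, or if a joint passes its speed limit or range.

## Working session

There is one attempt and no reset: what is moved stays moved. The work goes in short steps, Python scripts to look and compute and a tool call to move; the robot and the scene stay as the last step left them, time stands still between calls to the robot, and variables do not carry over. Pictures are saved under pics/ and viewed, and the job is handed in when it is done.

Besides the shell and the picture viewer there is one more tool, called after ">>>" as name([rows], argument=value, ...), one row to a line, values as JSON. step_arm: Moves the arm, as the interface text tells. Its arguments: {"type":"object","properties":{"moves":{"type":"array","items":{"type":"array","items":{"type":"number"}}},"newtons":{"type":"number"}},"required":["moves"]}

```bash
ls; mkdir -p pics; cat > h.py <<'E'
import cv2,numpy as np,pickle
from station import ctrl
def shot(n,f):
    p=ctrl.get_image(n); cv2.imwrite('pics/'+f+'.png',cv2.cvtColor(p['color'],cv2.COLOR_RGB2BGR)); pickle.dump(p,open('pics/'+f+'.pkl','wb')); return p
def proj(p,X):
    c=p['R']@np.asarray(X).T+np.asarray(p['t']).reshape(3,1); u=p['camera_matrix']@c; return (u[:2]/u[2]).T
def onplane(p,uv,z):
    d=p['R'].T@np.linalg.inv(p['camera_matrix'])@np.array([uv[0],uv[1],1.]); o=-p['R'].T@np.asarray(p['t']).ravel()
    return o+d*(z-o[2])/d[2]
E
python3 - <<'E'
from h import *
print(ctrl.get_obs())
names="waffle panel toggle_tip toggle lid_handle lid_hinge cup_large cup_small spice_jar zucchini carton bowl spoon".split()
for n in ('top','scene'):
    p=shot(n,n+'0')
    for q in names:
        try: print(n,q,[(np.round(r['bbox']).tolist(),round(r['p'],2)) for r in ctrl.spot_in(p,q)[:2]])
        except Exception as e: print(n,q,e)
E
```

```text
pics
{'t': 0.0, 'q': array([ 1.03898179e+00,  5.33372534e-02,  1.61432614e+00,  4.25887160e-05,
        1.47600404e+00, -1.19006804e-01]), 'dq': array([-0.00067637, -0.00021513,  0.00019829, -0.00110129,  0.00117201,
        0.00027434]), 'effort': array([ 1.83887758e-03, -3.93686271e+01, -3.70175743e+01,  1.94033910e-04,
        7.10450069e-03, -1.39820656e-05]), 'tool_pos': array([0.25040678, 0.57194955, 0.23005598]), 'tool_rot': array([-6.43704270e-01, -3.07421864e+00,  3.06604587e-03]), 'contact_force': array([ 1.10281233, -0.2991988 ,  0.45642689]), 'wrist_torque': array([ 0.02894758, -0.01732576,  0.02832491]), 'opening': 0.08537433290842202}
top waffle [([168.0, 141.0, 291.0, 260.0], 0.8)]
top panel [([170.0, 142.0, 287.0, 260.0], 0.59)]
top toggle_tip []
top toggle []
top lid_handle [([170.0, 145.0, 281.0, 251.0], 0.6)]
top lid_hinge [([172.0, 145.0, 283.0, 254.0], 0.59)]
top cup_large [([154.0, 246.0, 210.0, 290.0], 0.94)]
top cup_small [([256.0, 125.0, 293.0, 160.0], 0.72), ([171.0, 146.0, 277.0, 249.0], 0.29)]
top spice_jar [([138.0, 212.0, 169.0, 232.0], 0.74)]
top zucchi
[... 371 characters left out ...]
e toggle_tip []
scene toggle [([273.0, 270.0, 304.0, 303.0], 0.43)]
scene lid_handle [([238.0, 153.0, 320.0, 243.0], 0.8), ([321.0, 252.0, 386.0, 310.0], 0.56)]
scene lid_hinge [([242.0, 152.0, 320.0, 243.0], 0.68), ([334.0, 215.0, 364.0, 244.0], 0.68)]
scene cup_large [([321.0, 170.0, 382.0, 201.0], 0.56), ([241.0, 153.0, 320.0, 244.0], 0.5)]
scene cup_small [([176.0, 202.0, 220.0, 221.0], 0.86)]
scene spice_jar [([334.0, 212.0, 361.0, 246.0], 0.97)]
scene zucchini [([200.0, 222.0, 226.0, 254.0], 0.83), ([237.0, 151.0, 324.0, 256.0], 0.16)]
scene carton [([274.0, 269.0, 306.0, 304.0], 0.71)]
scene bowl [([322.0, 254.0, 385.0, 312.0], 0.71)]
scene spoon [([178.0, 130.0, 248.0, 156.0], 0.65)]
```

```bash
python3 - <<'E'
import cv2
for n,(x0,y0,x1,y1) in dict(top=(80,100,380,300),scene=(160,110,400,320)).items():
    i=cv2.imread(f'pics/{n}0.png')[y0:y1,x0:x1]; s=min(800/i.shape[1],600/i.shape[0]); print(s)
    cv2.imwrite(f'pics/{n}0c.png',cv2.resize(i,None,fx=s,fy=s,interpolation=cv2.INTER_CUBIC))
E
```

```text
2.6666666666666665
2.857142857142857
```

View pics/top0c.png

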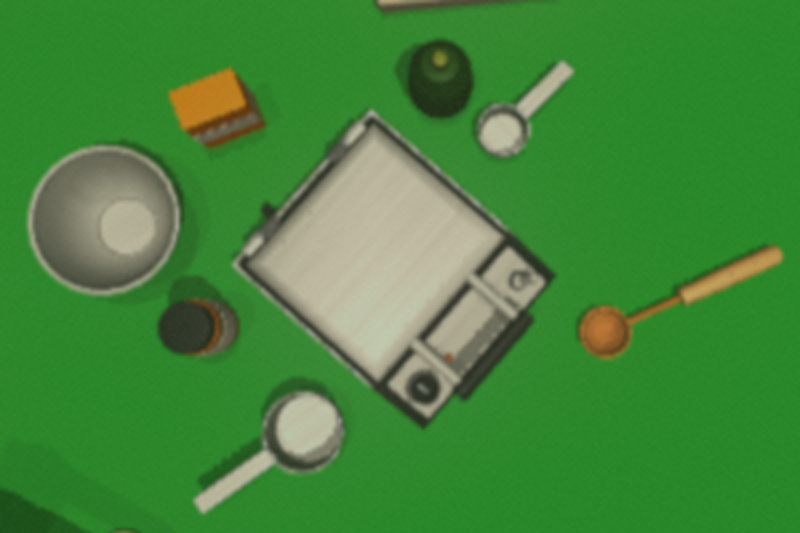

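View pics/scene0c.png

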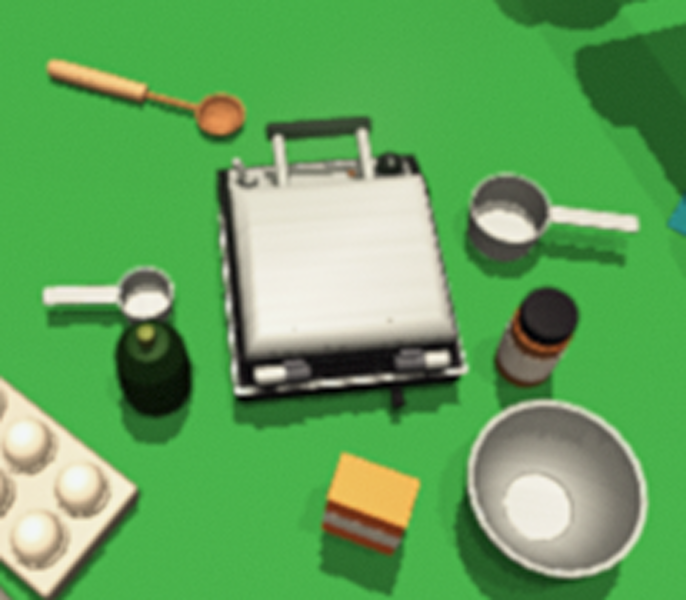

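```bash
cat > fit.py <<'E'
from h import *
from scipy.optimize import least_squares
T=pickle.load(open('pics/top0.pkl','rb'));S=pickle.load(open('pics/scene0.pkl','rb'))
sT=8/3;sS=2.857142857
pts=[('T',(424,427),(-145,100,20)),('T',(553,275),(-145,-100,20)),('T',(425,385),(-121,68,48)),('T',(465,395),(-147,50,76)),('T',(529,318),(-147,-50,76)),
('S',(268,131),(-147,50*-1,78)),('S',(371,124),(-147,50,78)),('S',(390,160),(-121,68,50)),('S',(237,163),(-128,-80,54))]
def w(v,P):
    c,s=np.cos(v[2]),np.sin(v[2]);P=np.atleast_2d(P)/1000.
    return np.c_[v[0]+c*P[:,0]-s*P[:,1],v[1]+s*P[:,0]+c*P[:,1],P[:,2]]
def px(k,uv): return np.array(uv)/(sT if k=='T' else sS)+((80,100) if k=='T' else (160,110))
def res(v): return np.concatenate([proj(T if k=='T' else S,w(v,P))[0]-px(k,uv) for k,uv,P in pts])
c=onplane(T,(222,198),.06);print(c)
best=min((least_squares(res,[c[0],c[1],a],loss='soft_l1') for a in np.arange(-3,3.1,.5)),key=lambda r:r.cost)
v=best.x
if __name__=='__main__':
    print(v,np.degrees(v[2]));print(res(v).reshape(-1,2).round(1))
    np.save('v.npy',v)
    segs=[[(-145,100,20),(-145,-100,20)],[(-145,100,20),(-85,100,46)],[(-145,-100,20),(-85,-100,46)],[(-85,93,92),(85,93,92),(85,-93,92),(-85,-93,92),(-85,93,92)],[(-145,50,76),(-145,-50,76)],[(-118,-70,32),(-128,-80,54)]]
    for n,p in(('top',T),('scene',S)):
        im=cv2.resize(cv2.imread(f'pics/{n}0.png'),None,fx=4,fy=4,interpolation=cv2.INTER_CUBIC)
        for s in segs: cv2.polylines(im,[np.int32(proj(p,w(v,s))*4+1.5)],False,(0,0,255),1,cv2.LINE_AA)
        x0,y0=(150,110) if n=='top' else (190,125)
        cv2.imwrite(f'pics/{n}_ov.png',im[y0*4:y0*4+600,x0*4:x0*4+800])
    for k,P in dict(tip_on=(-128,-80,54),tip_off=(-128,-60,54),handle=(-145,0,76),hinge=(92,0,56),front=(-145,0,20)).items(): print(k,w(v,P)[0].round(4))
    R=S['R'];print('camS',(-R.T@np.ravel(S['t'])).round(2),'camT',(-T['R'].T@np.ravel(T['t'])).round(2))
E
python3 fit.py
```

```text
[0.55871978 0.13390482 0.06      ]
[0.56988816 0.13756362 0.85701944] 49.10359708101994
[[-0.8  0. ]
 [ 0.6 -1. ]
 [-0.3  1. ]
 [-2.8 -0.5]
 [-0.3 -2.5]
 [-0.5 -1.1]
 [-0.1 -1.5]
 [ 0.2 -1. ]
 [ 0.  -0.6]]
tip_on [ 0.5466 -0.0116  0.054 ]
tip_off [0.5314 0.0015 0.054 ]
handle [0.475 0.028 0.076]
hinge [0.6301 0.2071 0.056 ]
front [0.475 0.028 0.02 ]
camS [0.92 0.37 0.85] camT [0.5  0.07 0.94]
```

View pics/top_ov.png

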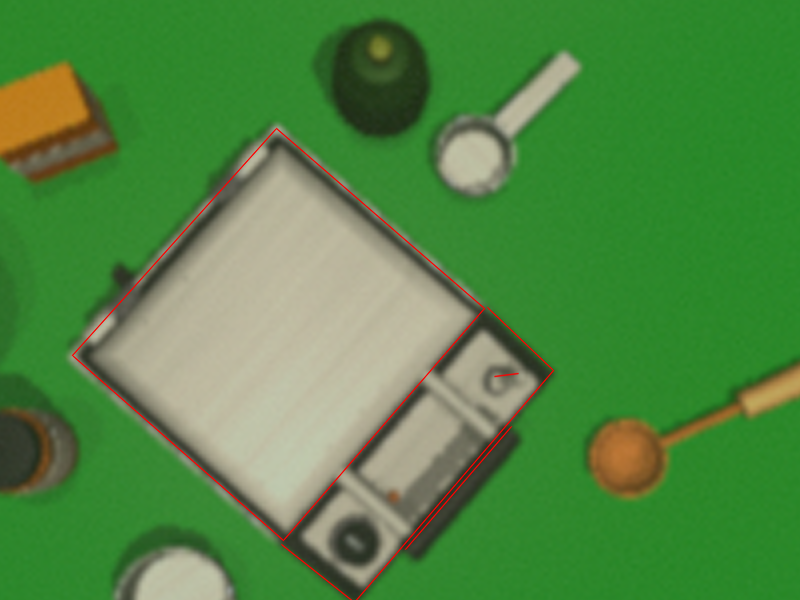

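View pics/scene_ov.png

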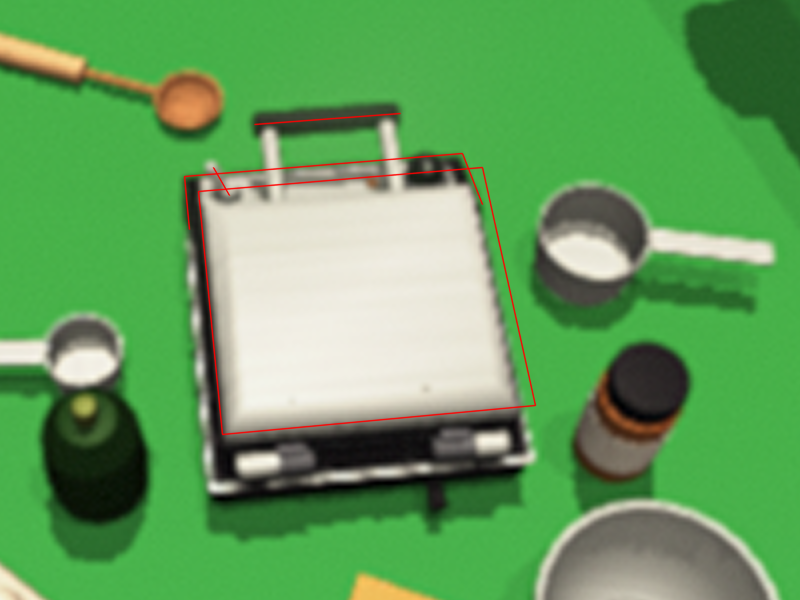

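The overlay fits to a few mm. The waffle maker's yaw is about 49°, and its front faces −x,−y. The bar looks about 5 mm farther out in the top view, so I'll check it with the wrist camera.

>>> step_arm([
  [0,0.018,-0.05,0,-1.3],
  [0,0.018,-0.05,0,-1.3],
  [0,0.018,-0.05,0,-1.3],
  [0,0.018,-0.05,0,-1.3],
  [0,0.018,-0.05,0,-1.3],
  [0,0.018,-0.05,0,-1.3],
  [0,0.018,-0.05,0,-1.3],
  [0,0.018,-0.05,0,-1.3],
  [0,0.018,-0.05,0,-1.3],
  [0,0.018,-0.05,0,-1.3],
  [0,0.018,-0.05,0,-1.3],
  [0,0.018,-0.05,0,-1.3],
  [0,0.018,-0.05,0,-1.3],
])

```text
t: 3.02
tool_pos: [0.4883, -0.0957, 0.2341]
tool_rot: [1.089, 2.935, 0.007]
contact_force: [0.4, 1.2, -0.2]
opening: -0.0
```

```bash
python3 - <<'E'
from h import *
o=ctrl.get_obs()
p=shot('wrist','w1'); p['obs']=o; pickle.dump(p,open('pics/w1.pkl','wb'))
print(p['T_tool_cam'].round(3)); print(o['tool_pos'],o['tool_rot'],o['contact_force'])
from scipy.spatial.transform import Rotation as Ro
M=np.eye(4);M[:3,:3]=Ro.from_rotvec(o['tool_rot']).as_matrix();M[:3,3]=o['tool_pos']
W=M@p['T_tool_cam']; I=np.linalg.inv(W); p['R']=I[:3,:3];p['t']=I[:3,3]; pickle.dump(p,open('pics/w1.pkl','wb'))
from fit import w
v=np.load('v.npy')
segs=[[(-145,100,20),(-145,-100,20)],[(-145,100,20),(-85,100,46)],[(-145,-100,20),(-85,-100,46)],[(-85,93,92),(85,93,92),(85,-93,92),(-85,-93,92),(-85,93,92)],[(-145,50,76),(-145,-50,76)],[(-118,-70,32),(-128,-80,54)]]
im=cv2.resize(cv2.imread('pics/w1.png'),None,fx=1.5,fy=1.5,interpolation=cv2.INTER_CUBIC)
for s in segs: cv2.polylines(im,[np.int32(proj(p,w(v,s))*1.5)],False,(0,0,255),1,cv2.LINE_AA)
cv2.imwrite('pics/w1_ov.png',im)
E
```

```text
[[-0.    -0.96  -0.282  0.072]
 [ 1.    -0.001  0.001  0.001]
 [-0.001 -0.282  0.96  -0.143]
 [ 0.     0.     0.     1.   ]]
[ 0.48834028 -0.09565854  0.23414858] [1.08894679 2.93507893 0.00696822] [ 0.38712468  1.23421362 -0.18935531]
[0.55871978 0.13390482 0.06      ]
```

View pics/w1_ov.png

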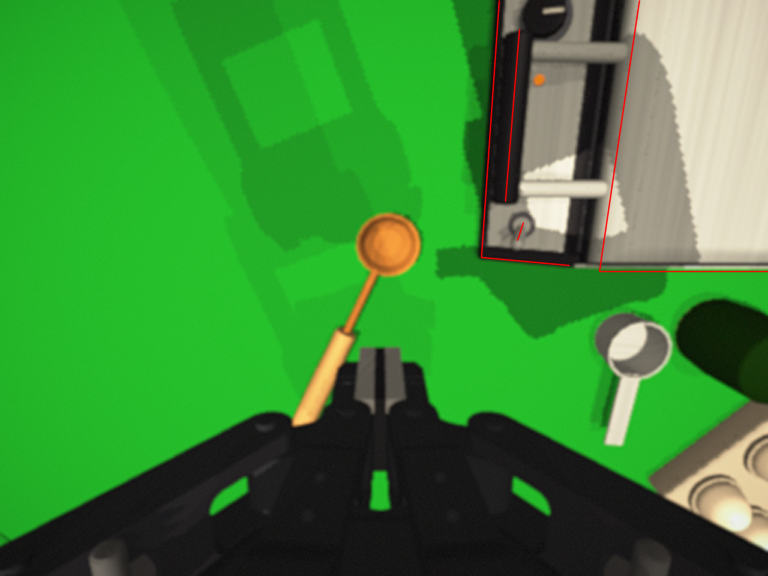

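```bash
python3 - <<'E'
import cv2
i=cv2.imread('pics/w1.png')[100:200,300:420]; cv2.imwrite('pics/w1z.png',cv2.resize(i,None,fx=6,fy=6,interpolation=cv2.INTER_CUBIC))
E
```

```text
(no output)
```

View pics/w1z.png

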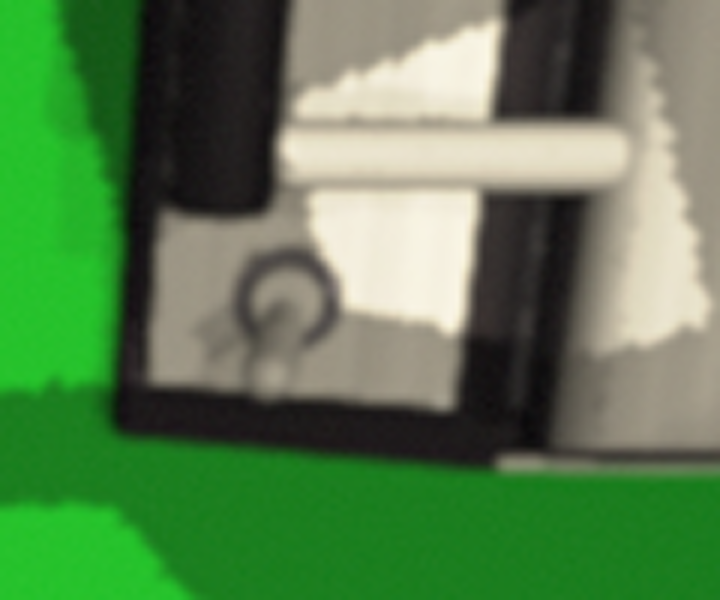

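```bash
python3 - <<'E'
import fit
from fit import *
W=pickle.load(open('pics/w1.pkl','rb'))
wp=[((345,162.5),(-128,-80,54)),((320,171.3),(-145,-100,20)),((347.8,150),(-118,-70,33)),((336.7,135),(-145,-50,74)),((345.3,20),(-145,50,76))]
rw=lambda v:np.concatenate([proj(W,w(v,P))[0]-np.array(u) for u,P in wp])
v0=np.load('v.npy'); print(rw(v0).reshape(-1,2).round(1))
for f in (rw,lambda v:np.r_[rw(v),res(v)]):
    v=least_squares(f,v0,loss='soft_l1').x; print(v,np.degrees(v[2])); print(rw(v).reshape(-1,2).round(1).tolist(), res(v).round(1).tolist())
np.save('v.npy',v)
for k,P in dict(tip_on=(-128,-80,54),tip_off=(-128,-60,54),pre=(-128,-115,54),handle=(-145,0,76),hinge=(92,0,56),front=(-190,0,20)).items(): print(k,w(v,P)[0].round(4))
E
```

```text
[0.55871978 0.13390482 0.06      ]
[[-0.  -2. ]
 [ 0.9  0.2]
 [ 1.2 -1.7]
 [-0.1 -0.7]
 [ 1.3 -0.1]]
[0.56991544 0.136635   0.8578286 ] 49.149958120791524
[[-0.7, -1.3], [0.4, 0.8], [0.6, -1.1], [-0.8, 0.0], [0.4, 0.9]] [-0.4, -0.0, 1.0, -1.0, 0.1, 1.0, -2.3, -0.5, 0.1, -2.6, -0.8, -1.2, -0.4, -1.7, -0.1, -1.2, -0.2, -0.8]
[0.56996344 0.13677918 0.85686003] 49.094463453677285
[[-0.6, -1.5], [0.4, 0.7], [0.7, -1.2], [-0.7, -0.2], [0.6, 0.6]] [-0.5, -0.0, 0.9, -1.0, 0.0, 1.0, -2.5, -0.5, 0.0, -2.5, -0.8, -1.2, -0.3, -1.7, 0.0, -1.1, -0.2, -0.7]
tip_on [ 0.5466 -0.0123  0.054 ]
tip_off [0.5315 0.0007 0.054 ]
pre [ 0.5731 -0.0353  0.054 ]
handle [0.475  0.0272 0.076 ]
hinge [0.6302 0.2063 0.056 ]
front [ 0.4455 -0.0068  0.02  ]
```

>>> step_arm([
  [0,0.045,0.03,0,0],
  [0,0.044,0.029,-0.03,0],
  [0,0,0,-0.05,0],
  [0,0,0,-0.05,0],
  [0,0,0,-0.02,0],
  [0,0,0,0,0],
])

```text
t: 3.82
tool_pos: [0.5824, -0.0431, 0.0814]
tool_rot: [1.103, 2.923, 0.0]
contact_force: [0.2, -0.6, 0.8]
opening: -0.0001
```

```bash
cat >> h.py <<'E'
def wrist(f):
    from scipy.spatial.transform import Rotation as Ro
    o=ctrl.get_obs(); p=shot('wrist',f)
    M=np.eye(4);M[:3,:3]=Ro.from_rotvec(o['tool_rot']).as_matrix();M[:3,3]=o['tool_pos']
    I=np.linalg.inv(M@p['T_tool_cam']); p['R']=I[:3,:3];p['t']=I[:3,3]; pickle.dump(p,open('pics/'+f+'.pkl','wb')); return o,p
def inw(X):
    v=np.load('v.npy');c,s=np.cos(v[2]),np.sin(v[2]);d=np.array(X)[:2]-v[:2]
    return (1000*np.array([c*d[0]+s*d[1],-s*d[0]+c*d[1],X[2]])).round(1)
def rep():
    o=ctrl.get_obs(); print(round(o['t'],2),'inw',inw(o['tool_pos']),'F',o['contact_force'].round(1))
E
python3 - <<'E'
from h import *
wrist('w2'); rep()
E
```

```text
3.88 inw [-127.5 -127.7   82.5] F [-0.3 -0.4  0.8]
```

View pics/w2.png

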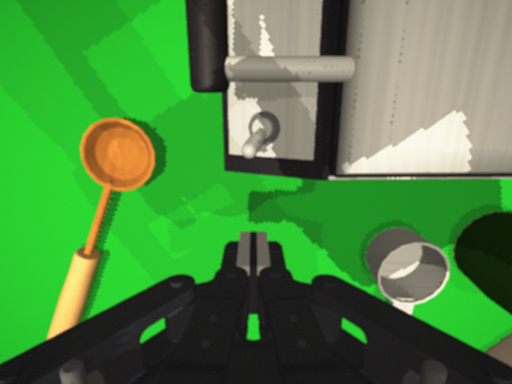

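>>> step_arm([
  [0,0,0,-0.02,0],
  [0,0,0,-0.02,0],
  [0,-0.0076,0.0066,0,0],
  [0,-0.0076,0.0066,0,0],
  [0,-0.006,0.005,0,0],
])

```text
t: 4.5
tool_pos: [0.563, -0.0246, 0.0438]
tool_rot: [1.101, 2.915, 0.002]
contact_force: [0.1, 0.1, -0.5]
opening: 0.0002
```

```bash
python3 - <<'E'
from h import *
wrist('w3'); rep()
E
```

```text
4.55 inw [-126.5  -99.6   43.7] F [ 0.4  1.5 -1.1]
```

View pics/w3.png

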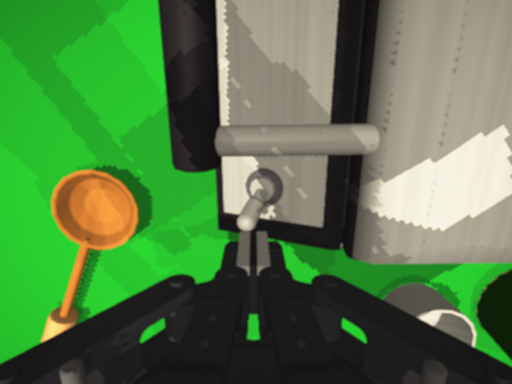

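>>> step_arm([
  [0,-0.0045,0.0025,0,0],
  [0,-0.0038,0.0033,0,0],
  [0,-0.0038,0.0033,0,0],
  [0,-0.0038,0.0033,0,0],
  [0,-0.003,0.0026,0,0],
  [0,0,0,0,0],
])

```text
t: 5.3
tool_pos: [0.546, -0.0101, 0.0471]
tool_rot: [1.095, 2.906, 0.001]
contact_force: [1.3, -2.7, -0.5]
opening: -0.0002
```

```bash
python3 - <<'E'
from h import *
wrist('w4'); rep()
E
```

```text
5.35 inw [-126.7  -78.    46.9] F [ 1.9 -1.4  0.4]
```

View pics/w4.png

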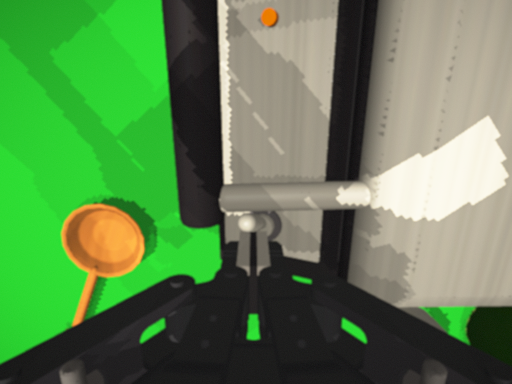

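>>> step_arm([
  [0,-0.0023,0.002,-0.003,0],
  [0,-0.0023,0.002,-0.001,0],
  [0,-0.0015,0.0013,0,0],
  [0,0,0,0,0],
])

```text
t: 5.85
tool_pos: [0.5464, -0.009, 0.0476]
tool_rot: [1.088, 2.889, -0.004]
contact_force: [0.7, -1.6, 0.1]
opening: -0.0003
```

```bash
python3 - <<'E'
from h import *
wrist('w5'); rep()
E
```

```text
5.9 inw [-125.6  -77.5   47.5] F [ 1.7 -2.3  1. ]
```

View pics/w5.png

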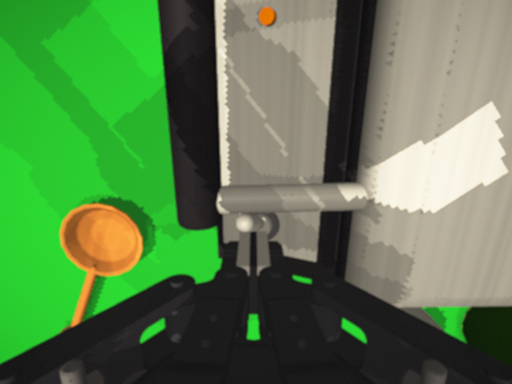

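```bash
python3 - <<'E'
from fit import *
v=np.load('v.npy')
# pose fixed: also check model vs static features
n=np.array([-.3976,0,.9176])
for f in('w3','w5'):
    p=pickle.load(open(f'pics/{f}.pkl','rb'))
    print(f,'pivot',proj(p,w(v,(-118,-70,32)))[0].round(0),'barend',proj(p,w(v,[(-136,-50,76),(-154,-50,76)])).round(0).tolist())
    for th in np.arange(0,.9,.1):
        a=th-.4; P=np.array([-118,-70,32])+26*(np.cos(a)*n+np.sin(a)*np.array([0,1,0])); print(round(th,1),proj(p,w(v,P))[0].round(0))
    im=cv2.imread(f'pics/{f}.png')[160:260,190:310]; cv2.imwrite(f'pics/{f}z.png',cv2.resize(im,None,fx=5,fy=5,interpolation=cv2.INTER_CUBIC))
E
```

```text
[0.55871978 0.13390482 0.06      ]
w3 pivot [267. 185.] barend [[224.0, 166.0], [175.0, 167.0]]
0.0 [249. 219.]
0.1 [248. 215.]
0.2 [247. 210.]
0.3 [247. 205.]
0.4 [247. 200.]
0.5 [247. 194.]
0.6 [247. 188.]
0.7 [247. 183.]
0.8 [248. 177.]
w5 pivot [264. 221.] barend [[225.0, 223.0], [180.0, 223.0]]
0.0 [247. 258.]
0.1 [247. 255.]
0.2 [246. 251.]
0.3 [246. 247.]
0.4 [245. 242.]
0.5 [245. 237.]
0.6 [246. 232.]
0.7 [246. 227.]
0.8 [247. 222.]
```

View pics/w5z.png

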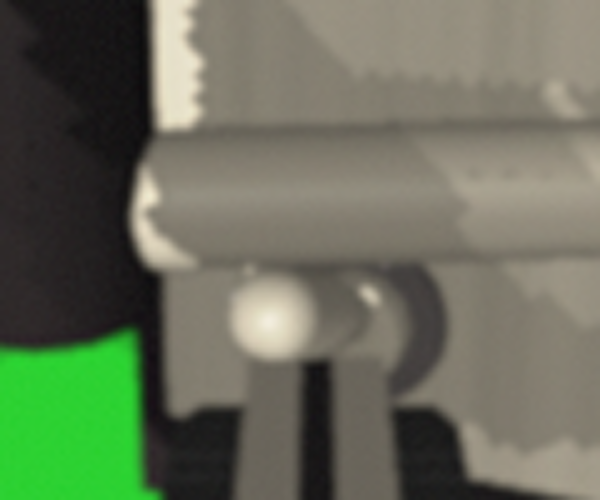

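View pics/w3z.png

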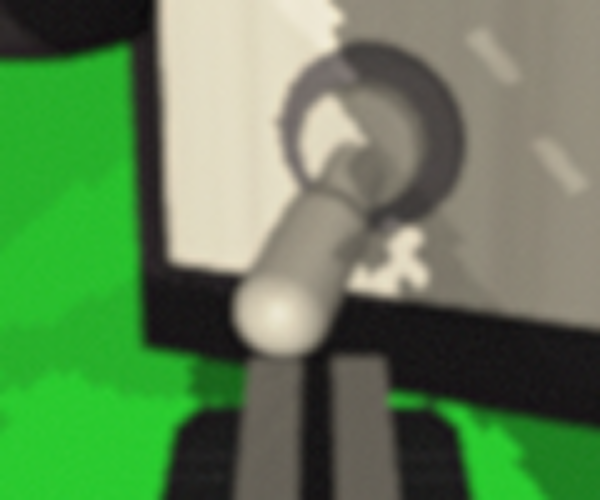

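The toggle has moved from right to left and now sits at its stop: the tip is at (244,224), and the model's 0.8 rad position is (247,222). Backing off.

>>> step_arm([
  [0,0.0076,-0.0066,0,0],
  [0,0.019,-0.0164,0,0],
  [0,0.019,-0.0164,0.02,0],
  [0,0,0,0.05,0],
  [0,0,0,0.04,0],
  [0,0,0,0,0],
])

```text
t: 6.65
tool_pos: [0.5882, -0.0472, 0.1542]
tool_rot: [1.096, 2.907, -0.0]
contact_force: [0.0, 0.7, 0.2]
opening: -0.0001
```

```bash
python3 - <<'E'
from h import *
o,p=wrist('w6'); rep()
from scipy.spatial.transform import Rotation as Ro
print(Ro.from_rotvec(o['tool_rot']).as_matrix().round(3))
E
```

```text
6.7 inw [-127.8 -133.   151.7] F [-1.  -0.8  0.1]
[[-0.751  0.66   0.032]
 [ 0.66   0.751 -0.012]
 [-0.032  0.012 -0.999]]
```

View pics/w6.png

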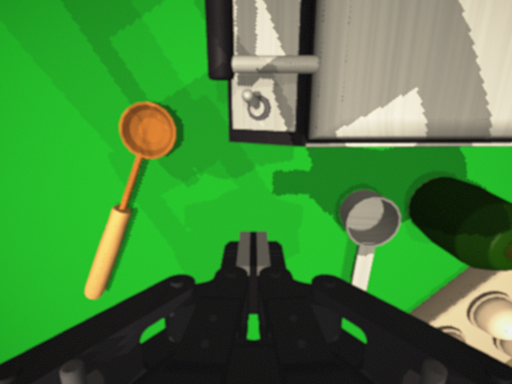

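```bash
python3 - <<'E'
from h import *
print(ctrl.get_obs()['q'])
E
```

```text
[-0.2033648   0.00984842  1.79284487 -0.0059406   1.30872094 -1.05176443]
```

>>> step_arm([
  [0,-0.015,0.001,0,10],
  [0,-0.017,0.003,0,10],
  [0,-0.017,0.004,0,10],
  [0,-0.017,0.004,0,10],
  [0,-0.017,0.004,0,10],
  [0,-0.017,0.004,0,10],
  [0,-0.017,0.004,0,10],
  [0,-0.017,0.004,0,10],
  [0,-0.01,0.003,0,10],
  [0,0,0,0,0],
])

```text
t: 7.95
tool_pos: [0.4236, -0.0102, 0.1267]
tool_rot: [1.358, -2.809, -0.044]
contact_force: [-0.2, -0.3, -0.7]
opening: 0.0001
```

```bash
cat >> h.py <<'E'
def rot():
    from scipy.spatial.transform import Rotation as Ro
    R=Ro.from_rotvec(ctrl.get_obs()['tool_rot']).as_matrix(); v=np.load('v.npy')
    Rw=Ro.from_euler('z',-v[2]).as_matrix()@R
    print('tool axes in waffle frame (cols)\n',Rw.round(3))
E
python3 - <<'E'
from h import *
o,p=wrist('w7'); rep(); rot()
E
```

```text
8.0 inw [-206.9   14.1  126.8] F [ 0.2 -0.7  0.7]
tool axes in waffle frame (cols)
 [[-0.999 -0.043 -0.008]
 [-0.043  0.998  0.034]
 [ 0.007  0.034 -0.999]]
```

View pics/w7.png

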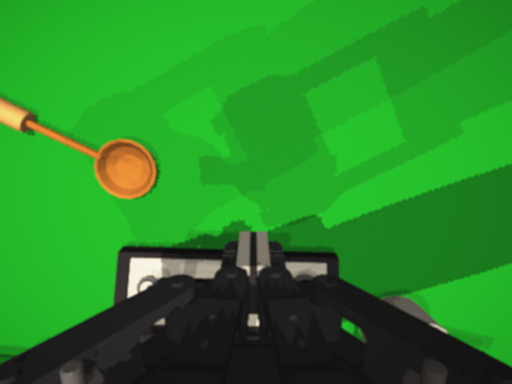

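>>> step_arm([
  [0,0.006,-0.005,-0.03,0],
  [0,0.006,-0.005,-0.03,-2.5],
  [0,0,0,-0.02,0],
  [0,0,0,-0.01,0],
  [0,0.004,0.005,0,0],
  [0,0.003,0.004,0,0],
])

```text
t: 8.75
tool_pos: [0.4443, -0.0114, 0.0327]
tool_rot: [1.274, -2.848, -0.048]
contact_force: [0.8, -0.1, 0.2]
opening: 0.0002
```

```bash
python3 - <<'E'
from h import *
rep(); rot()
p=shot('scene','s1');p=shot('top','t1')
for n,(x0,y0,x1,y1) in dict(t1=(130,100,330,250),s1=(160,90,360,240)).items():
    i=cv2.imread(f'pics/{n}.png')[y0:y1,x0:x1]; cv2.imwrite(f'pics/{n}c.png',cv2.resize(i,None,fx=4,fy=4,interpolation=cv2.INTER_CUBIC))
E
```

```text
8.75 inw [-194.3   -2.1   32.7] F [ 0.8 -0.1  0.2]
tool axes in waffle frame (cols)
 [[-1.     0.016 -0.007]
 [ 0.016  0.999  0.037]
 [ 0.007  0.037 -0.999]]
```

View pics/t1c.png

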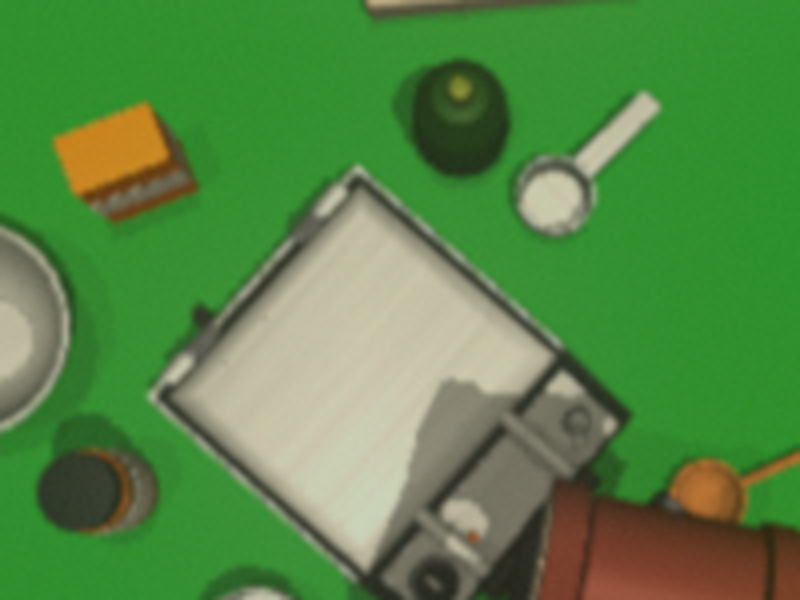

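View pics/s1c.png

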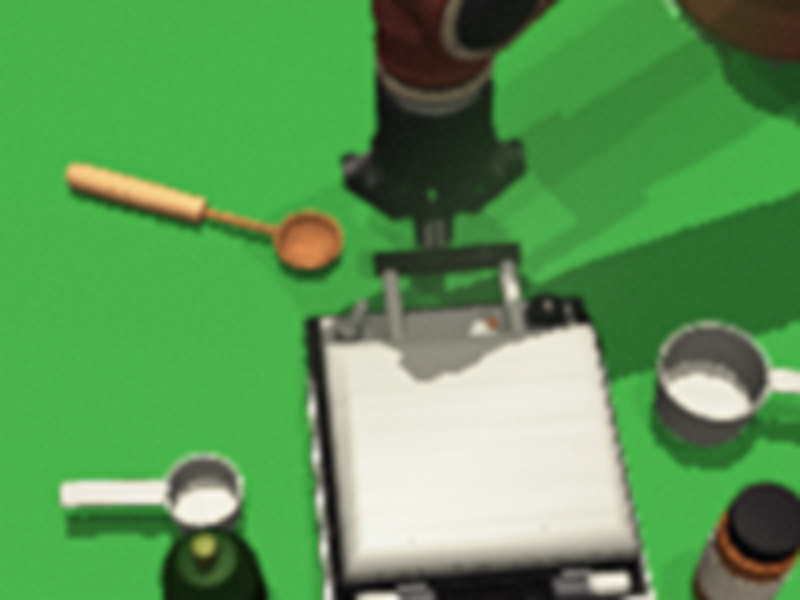

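>>> step_arm([
  [0,0.0079,0.0091,0,0],
  [0,0.0065,0.0075,0,0],
  [0,0.002,0.0023,0,0],
  [0,0.002,0.0023,0,0],
])

```text
t: 9.35
tool_pos: [0.462, 0.0076, 0.0344]
tool_rot: [1.275, -2.835, -0.036]
contact_force: [-9.6, -11.5, 7.3]
opening: -0.0
```

```bash
python3 - <<'E'
from h import *
rep(); rot()
E
```

```text
9.35 inw [-168.3   -3.    34.4] F [ -9.6 -11.5   7.3]
tool axes in waffle frame (cols)
 [[-1.     0.012 -0.02 ]
 [ 0.011  0.999  0.035]
 [ 0.021  0.035 -0.999]]
```

>>> step_arm([
  [0,0,0,0,0],
])

```text
t: 9.48
tool_pos: [0.4618, 0.0073, 0.0345]
tool_rot: [1.275, -2.833, -0.035]
contact_force: [0.2, -0.5, 0.7]
opening: 0.0
```

>>> step_arm([
  [0,0,0,0.003,0],
])

```text
t: 9.6
tool_pos: [0.4618, 0.0076, 0.0374]
tool_rot: [1.275, -2.833, -0.036]
contact_force: [0.2, -0.0, 1.0]
opening: -0.0001
```

>>> step_arm([
  [0,0,0,0.005,0],
])

```text
t: 9.72
tool_pos: [0.462, 0.008, 0.0427]
tool_rot: [1.276, -2.833, -0.036]
contact_force: [0.4, -0.3, 1.2]
opening: -0.0001
```

>>> step_arm([
  [0,-0.001,-0.001,-0.013,0],
  [0,0.0012,0.0014,0,0],
])

```text
t: 9.98
tool_pos: [0.4615, 0.0075, 0.0297]
tool_rot: [1.276, -2.829, -0.034]
contact_force: [-8.5, -5.9, -0.7]
opening: -0.0002
```

>>> step_arm([
  [0,0.0012,0.0014,0.005,0],
])

```text
t: 10.1
tool_pos: [0.4609, 0.0081, 0.0333]
tool_rot: [1.275, -2.824, -0.034]
contact_force: [-2.2, -6.9, -2.1]
opening: 0.0002
```

>>> step_arm([
  [0,0.0012,0.0014,0.005,0],
])

```text
t: 10.22
tool_pos: [0.4607, 0.0085, 0.0373]
tool_rot: [1.273, -2.82, -0.032]
contact_force: [-2.6, -6.3, -1.1]
opening: 0.0001
```

>>> step_arm([
  [0,0.0012,0.0014,0.005,0],
])

```text
t: 10.35
tool_pos: [0.4606, 0.009, 0.0414]
tool_rot: [1.272, -2.816, -0.031]
contact_force: [-3.2, -6.1, -1.2]
opening: -0.0
```

```bash
python3 - <<'E'
from h import *
rep(); rot()
p=shot('scene','s2')
for n,(x0,y0,x1,y1) in dict(s2=(160,90,360,240)).items():
    i=cv2.imread(f'pics/{n}.png')[y0:y1,x0:x1]; cv2.imwrite(f'pics/{n}c.png',cv2.resize(i,None,fx=4,fy=4,interpolation=cv2.INTER_CUBIC))
E
```

```text
10.35 inw [-168.2   -1.    41.4] F [-3.2 -6.1 -1.2]
tool axes in waffle frame (cols)
 [[-0.999  0.009 -0.038]
 [ 0.008  0.999  0.04 ]
 [ 0.038  0.039 -0.998]]
```

View pics/s2c.png

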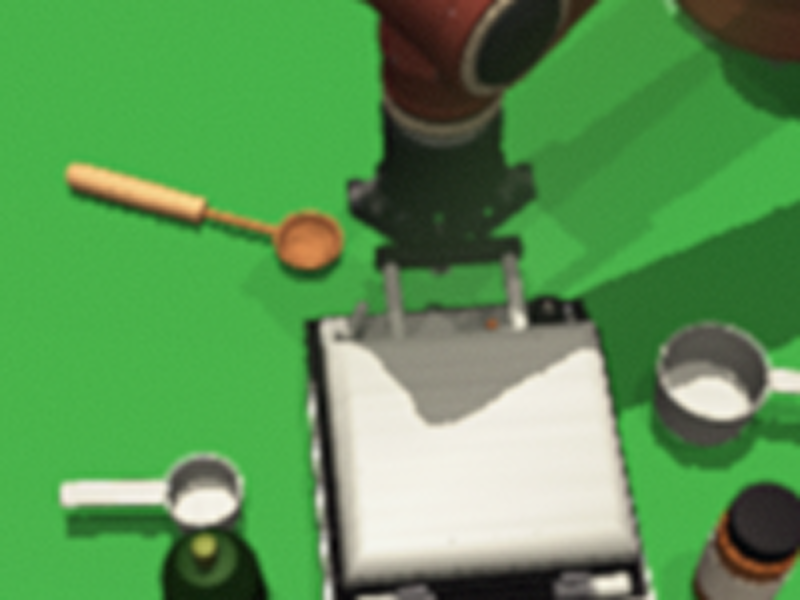

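```bash
python3 - <<'E'
from fit import *
v=np.load('v.npy')
for th in (0,.03,.06,.1):
    a=th+.084; c=(92-238*np.cos(a),56+238*np.sin(a))
    print(th,(proj(S,w(v,[(c[0],-50,c[1]),(c[0],50,c[1])]))-[160,90]).round(1)*4)
a=cv2.imread('pics/s1c.png');b=cv2.imread('pics/s2c.png')
o=np.hstack([a[180:380,280:640],b[180:380,280:640]]);cv2.imwrite('pics/cmp.png',cv2.resize(o,(800,222)))
E
```

```text
[0.55871978 0.13390482 0.06      ]
0 [[372.4 262.4]
 [518.4 250.8]]
0.03 [[372.4 257.2]
 [519.6 245.6]]
0.06 [[372.8 252. ]
 [520.8 240.4]]
0.1 [[373.2 245.6]
 [522.4 233.6]]
```

View pics/cmp.png

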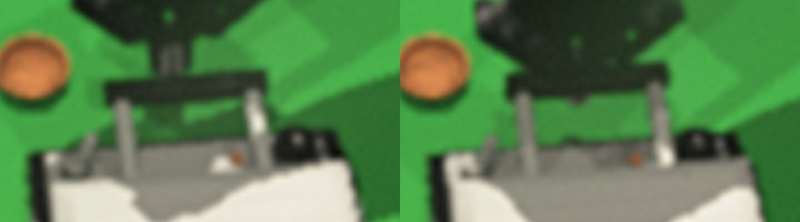

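Comparing the two scene pictures, the bar has risen about 10 mm with the finger. It's sticking and lifting at about 7 N, so I'll carry on along the arc.

>>> step_arm([
  [0,0.0018,0.0021,0.006,0],
  [0,0.0018,0.0021,0.006,0],
  [0,0.002,0.0023,0.006,0],
])

```text
t: 10.78
tool_pos: [0.4611, 0.0107, 0.0571]
tool_rot: [1.266, -2.799, -0.023]
contact_force: [-5.6, -9.2, -0.0]
opening: -0.0
```

```bash
python3 - <<'E'
from h import *
rep(); rot()
p=shot('scene','s3')
for n,(x0,y0,x1,y1) in dict(s3=(160,90,360,240)).items():
    i=cv2.imread(f'pics/{n}.png')[y0:y1,x0:x1]; cv2.imwrite(f'pics/{n}c.png',cv2.resize(i,None,fx=4,fy=4,interpolation=cv2.INTER_CUBIC))
E
```

```text
10.78 inw [-166.5   -0.2   57.1] F [-5.6 -9.2 -0. ]
tool axes in waffle frame (cols)
 [[-0.998  0.009 -0.057]
 [ 0.006  0.999  0.042]
 [ 0.057  0.042 -0.998]]
```

View pics/s3c.png

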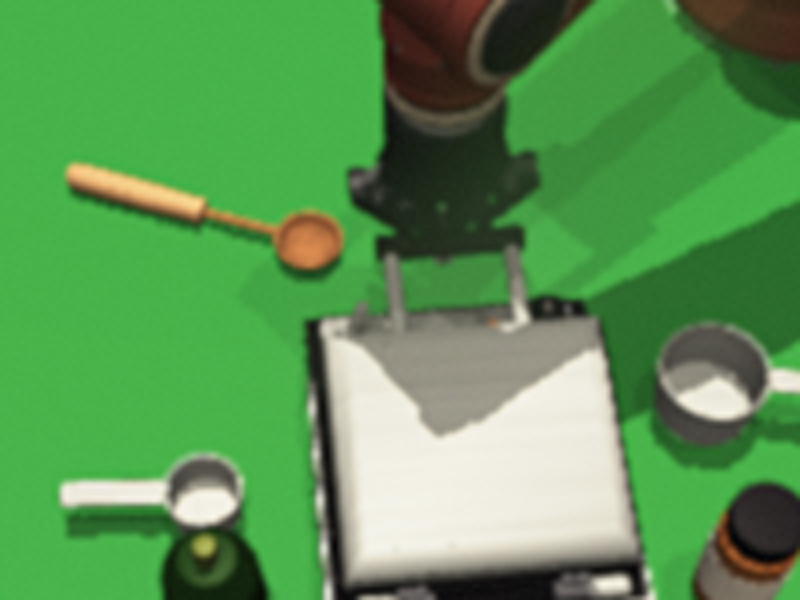

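>>> step_arm([
  [0,0.0023,0.0027,0.01,0],
  [0,0.0024,0.0028,0.012,0],
  [0,0.0028,0.0033,0.012,0],
])

```text
t: 11.2
tool_pos: [0.4646, 0.0178, 0.0892]
tool_rot: [1.26, -2.788, -0.024]
contact_force: [-3.4, -3.9, 0.5]
opening: -0.0
```

```bash
cat >> h.py <<'E'
def lid(f):
    rep();rot();p=shot('scene',f)
    i=cv2.imread(f'pics/{f}.png')[60:240,160:400]; i=cv2.resize(i,None,fx=3,fy=3,interpolation=cv2.INTER_CUBIC)
    v=np.load('v.npy');c,s=np.cos(v[2]),np.sin(v[2])
    for th in np.arange(0,1.86,.1):
        a=th+.084;x=92-238*np.cos(a);P=np.array([(x,-50,56+238*np.sin(a)),(x,50,56+238*np.sin(a))])/1000
        u=(proj(p,np.c_[v[0]+c*P[:,0]-s*P[:,1],v[1]+s*P[:,0]+c*P[:,1],P[:,2]])-[160,60])*3+1
        for k in u: cv2.circle(i,tuple(int(q) for q in k),2,(0,0,255) if round(th*10)%5 else (255,0,0),-1)
    cv2.imwrite(f'pics/{f}c.png',i)
E
python3 - <<'E'
from h import *
lid('s4')
E
```

```text
11.2 inw [-158.9    1.8   89.2] F [-3.4 -3.9  0.5]
tool axes in waffle frame (cols)
 [[-0.998  0.009 -0.068]
 [ 0.006  0.999  0.048]
 [ 0.068  0.048 -0.997]]
```

View pics/s4c.png

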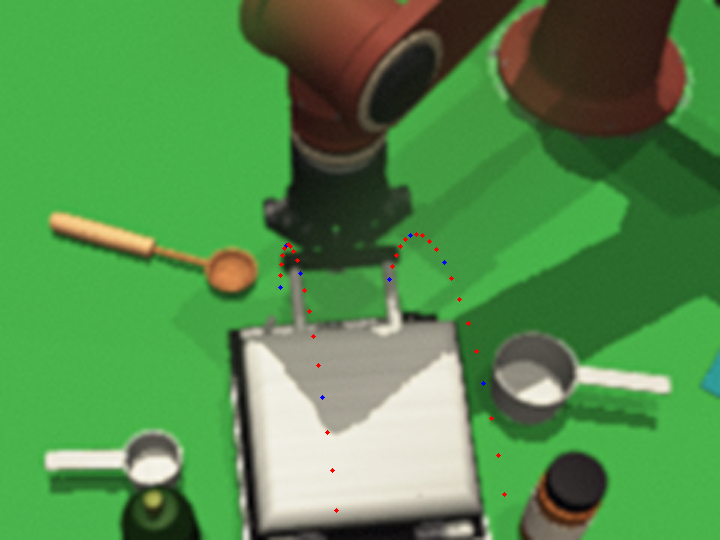

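>>> step_arm([
  [0,0.0033,0.0038,0.012,0],
  [0,0.0038,0.0044,0.012,0],
  [0,0.0043,0.005,0.012,0],
  [0,0.0048,0.0055,0.012,0],
])

```text
t: 11.75
tool_pos: [0.4791, 0.0347, 0.1397]
tool_rot: [1.256, -2.78, -0.019]
contact_force: [-2.5, -3.1, 0.7]
opening: -0.0003
```

```bash
python3 - <<'E'
from h import *
lid('s5')
E
```

```text
11.75 inw [-136.7    1.9  139.7] F [-2.5 -3.1  0.7]
tool axes in waffle frame (cols)
 [[-0.997  0.01  -0.078]
 [ 0.006  0.999  0.049]
 [ 0.078  0.049 -0.996]]
```

View pics/s5c.png

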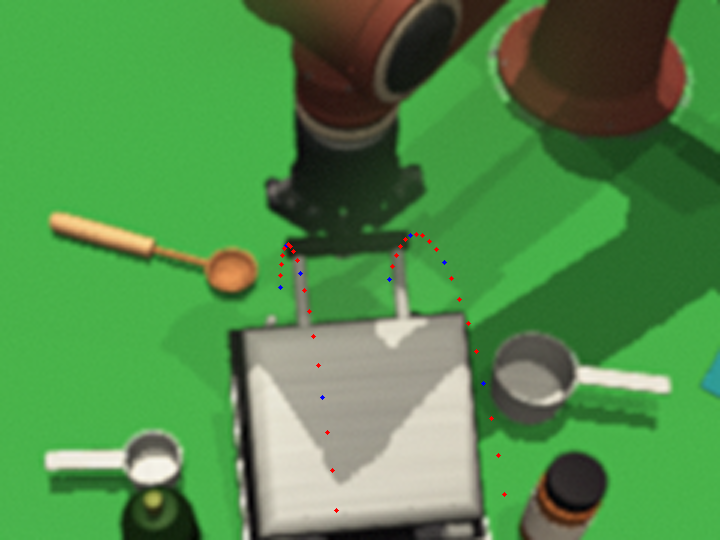

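>>> step_arm([
  [0,0.0055,0.0064,0.012,0],
  [0,0.006,0.0069,0.0116,0],
  [0,0.0064,0.0074,0.0111,0],
  [0,0.0068,0.0079,0.0106,0],
  [0,0.0072,0.0083,0.01,0],
  [0,0.0075,0.0087,0.0094,0],
])

```text
t: 12.55
tool_pos: [0.5198, 0.0811, 0.2094]
tool_rot: [1.254, -2.778, -0.015]
contact_force: [-0.1, -2.2, 0.7]
opening: -0.0
```

```bash
python3 - <<'E'
from h import *
lid('s6')
E
```

```text
12.55 inw [-74.9   1.4 209.4] F [-0.1 -2.2  0.7]
tool axes in waffle frame (cols)
 [[-0.997  0.011 -0.08 ]
 [ 0.007  0.999  0.048]
 [ 0.081  0.047 -0.996]]
```

View pics/s6c.png

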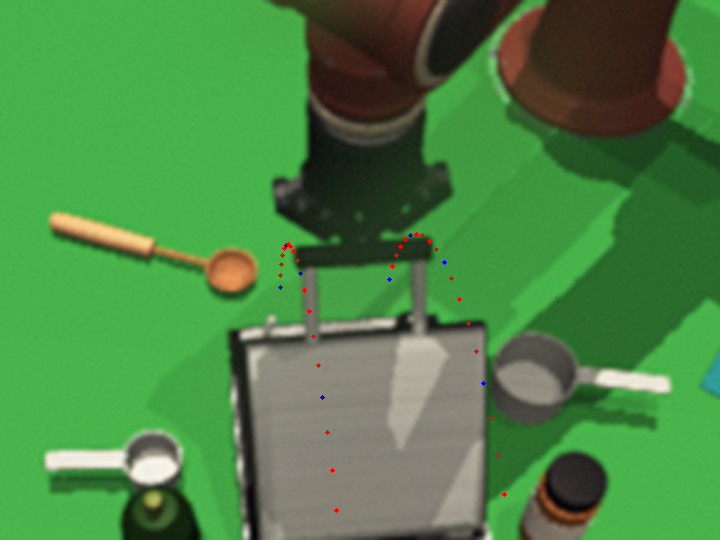

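>>> step_arm([
  [0,0.0081,0.0094,0.0084,0],
  [0,0.0084,0.0098,0.0077,0],
  [0,0.0087,0.01,0.007,0],
  [0,0.0088,0.0102,0.0062,0],
  [0,0.0091,0.0105,0.0055,0],
  [0,0.0093,0.0107,0.0047,0],
])

```text
t: 13.35
tool_pos: [0.5771, 0.1469, 0.2523]
tool_rot: [1.257, -2.782, -0.015]
contact_force: [-0.2, -1.1, 0.8]
opening: -0.0002
```

```bash
python3 - <<'E'
from h import *
lid('s7')
E
```

```text
13.35 inw [ 12.3   1.2 252.3] F [-0.2 -1.1  0.8]
tool axes in waffle frame (cols)
 [[-0.997  0.01  -0.076]
 [ 0.006  0.999  0.046]
 [ 0.076  0.046 -0.996]]
```

View pics/s7c.png

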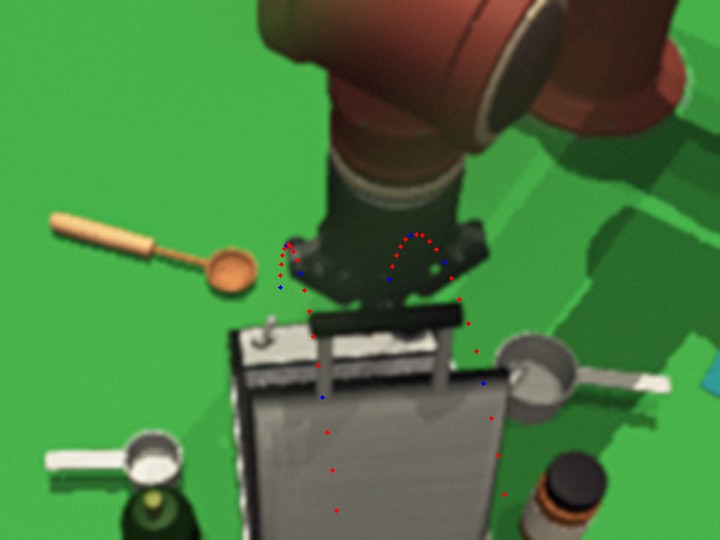

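>>> step_arm([
  [0,0.0094,0.0109,0.003,0],
  [0,0.0094,0.0109,0.002,0],
  [0,0.0094,0.0109,0.001,0],
  [0,0.0094,0.0109,0,0],
  [0,0.0092,0.0107,0,0],
  [0,0.0092,0.0107,-0.001,0],
])

```text
t: 14.15
tool_pos: [0.6374, 0.2179, 0.2565]
tool_rot: [1.259, -2.782, -0.018]
contact_force: [0.3, -0.5, 0.1]
opening: 0.0003
```

```bash
python3 - <<'E'
from h import *
lid('s8')
E
```

```text
14.15 inw [105.5   2.1 256.5] F [ 0.3 -0.5  0.1]
tool axes in waffle frame (cols)
 [[-0.997  0.009 -0.075]
 [ 0.005  0.999  0.048]
 [ 0.075  0.047 -0.996]]
```

View pics/s8c.png

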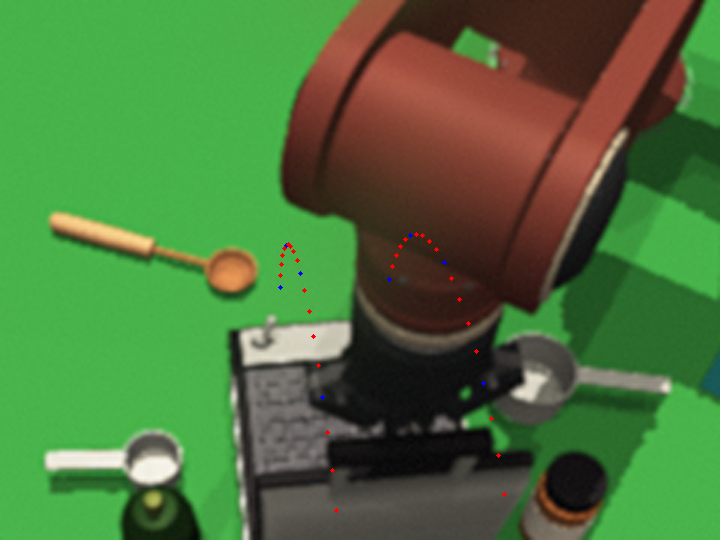

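>>> step_arm([
  [0,0.003,0.003,0,0],
  [0,0,0,0,0],
  [0,0,0,0,0],
  [0,0,0,0,0],
  [0,-0.01,-0.012,0.005,0],
  [0,-0.025,-0.03,0.03,0],
  [0,-0.025,-0.03,0.03,0],
  [0,-0.03,-0.035,0.03,0],
  [0,-0.03,-0.035,0.03,0],
  [0,-0.03,-0.035,0,0],
  [0,-0.03,-0.035,0,0],
  [0,-0.03,-0.035,0,0],
  [0,0,0,0,0],
])

```text
t: 15.82
tool_pos: [0.417, -0.0365, 0.3877]
tool_rot: [1.255, -2.787, -0.006]
contact_force: [0.4, -0.4, 0.8]
opening: 0.0002
```

```bash
python3 - <<'E'
from h import *
lid('s9')
p=shot('top','t9'); i=cv2.imread('pics/t9.png')[80:320,80:400]; cv2.imwrite('pics/t9c.png',cv2.resize(i,None,fx=2.5,fy=2.5,interpolation=cv2.INTER_CUBIC))
E
```

```text
15.82 inw [-231.1    2.1  387.7] F [ 0.4 -0.4  0.8]
tool axes in waffle frame (cols)
 [[-0.997  0.012 -0.075]
 [ 0.009  0.999  0.039]
 [ 0.075  0.038 -0.996]]
```

View pics/s9c.png

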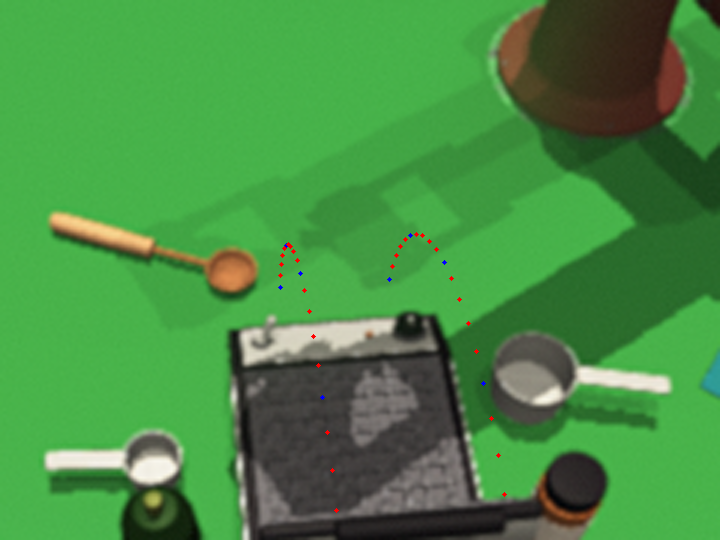

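View pics/t9c.png

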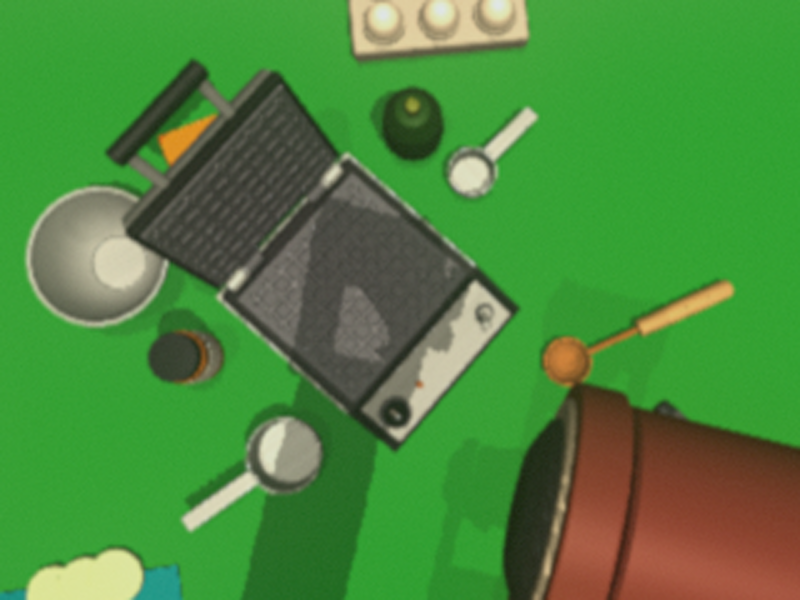

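>>> step_arm([
  [0,0,0,0,0],
  [0,0,0,0,0],
  [0,0,0,0,0],
  [0,0,0,0,0],
  [0,0,0,0,0],
  [0,0,0,0,0],
  [0,0,0,0,0],
  [0,0,0,0,0],
  [0,0,0,0,0],
  [0,0,0,0,0],
  [0,0,0,0,0],
  [0,0,0,0,0],
])

```text
t: 17.42
tool_pos: [0.4194, -0.0332, 0.3865]
tool_rot: [1.265, -2.781, -0.01]
contact_force: [-0.1, 0.0, -0.5]
opening: 0.0003
```

```bash
python3 - <<'E'
from h import *
v=np.load('v.npy');c,s=np.cos(v[2]),np.sin(v[2])
p=shot('top','t10')
a=cv2.imread('pics/t9.png').astype(int);b=cv2.imread('pics/t10.png').astype(int)
print('lid-region diff t9/t10',np.abs(a-b)[100:200,110:220].mean(), 'bg noise',np.abs(a-b)[300:,100:200].mean())
i=cv2.imread('pics/t10.png')[90:290,80:350]; i=cv2.resize(i,None,fx=2.9,fy=2.9,interpolation=cv2.INTER_CUBIC)
for th,col in((1.65,(255,0,255)),(1.75,(0,255,255)),(1.85,(0,0,255))):
    al=th+.084;x=92-238*np.cos(al);P=np.array([(x,-50,56+238*np.sin(al)),(x,50,56+238*np.sin(al))])/1000
    u=(proj(p,np.c_[v[0]+c*P[:,0]-s*P[:,1],v[1]+s*P[:,0]+c*P[:,1],P[:,2]])-[80,90])*2.9+1
    cv2.line(i,*[tuple(int(q) for q in k) for k in u],col,1)
P=np.array([(-145,100,20),(-145,-100,20),(-85,-100,46),(-85,100,46),(-145,100,20)])/1000
u=(proj(p,np.c_[v[0]+c*P[:,0]-s*P[:,1],v[1]+s*P[:,0]+c*P[:,1],P[:,2]])-[80,90])*2.9+1
cv2.polylines(i,[np.int32(u)],False,(0,0,255),1)
cv2.imwrite('pics/t10c.png',i)
for q in "cup_large cup_small spice_jar zucchini carton bowl spoon".split():
    print(q,[(np.round(r['bbox']).tolist(),round(r['p'],2)) for r in ctrl.spot_in(p,q)[:1]])
E
```

```text
lid-region diff t9/t10 1.4461818181818182 bg noise 1.5307539682539681
cup_large [([155.0, 248.0, 209.0, 290.0], 0.83)]
cup_small [([260.0, 126.0, 291.0, 159.0], 0.59)]
spice_jar [([136.0, 211.0, 171.0, 230.0], 0.87)]
zucchini [([232.0, 114.0, 258.0, 146.0], 0.56)]
carton [([144.0, 122.0, 166.0, 146.0], 0.68)]
bowl [([92.0, 155.0, 145.0, 208.0], 0.72)]
spoon [([299.0, 193.0, 371.0, 232.0], 0.92)]
```

View pics/t10c.png

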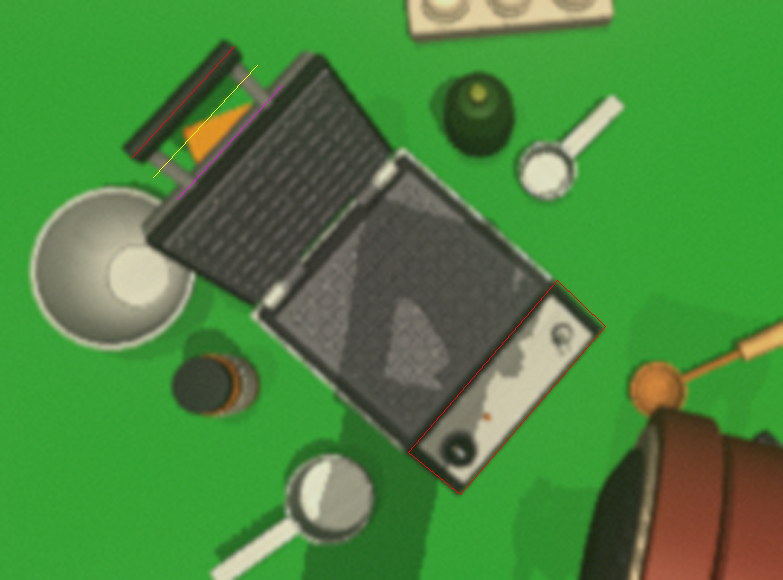

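The bar lies on the model's 1.85 rad line and hasn't moved between the last two pictures. The panel is still on its starting outline, nothing around it has moved, and the toggle leans left. Handing in.

```bash
python3 - <<'E'
from h import *
print(ctrl.finish_job())
E
```

```text
the job is handed in; nothing more can be done
None
```

The waffle maker is shut down and the job is handed in. The simulator gave no verdict, so the result rests on my own checks.

**What I did:** With the fingers shut, I pushed the toggle over to the left until it met its stop, with the lid still shut. I then pressed the fingers against the front of the handle bar, lifted it along its arc to about 1.65 rad, and backed away. The lid went the rest of the way by itself.

**Last checks, at about 17 s of the 56 s allowed:**
- **Toggle:** it leans left in the pictures. My estimate from the wrist camera just after the push was about 0.8 rad.
- **Lid:** the bar lies on the line for 1.85 rad. It did not move between two pictures taken about 1.5 s apart.
- **Waffle maker:** the panel is still on its starting outline. I saw no sliding or tipping.
- **Things around it:** six of the seven show boxes within 2 to 4 pixels of where they started. The carton's box shrank because the open lid partly hides it, but its visible edges are unchanged.
- **Robot:** it is clear of everything.

**Force:** the highest push I read on the handle was about 15 N sideways (about 17 N in all), for one reading at first contact. The limit is 30 N. Lifting then took 5 to 11 N. Forces were only read at the end of each call, so a short peak in between could have been missed.

**Disagreements:**
- In the first top view the handle looked about 5 mm farther out than in the wrist view. I trusted the wrist view, and contact came about 3 mm earlier than it predicted.
- Pushing left the tool tilted by about 4 to 5 degrees, which I could not command away. It did no harm.

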